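# Pop open the windowed parts box

## Task

Two parts boxes with touch-latch lids stand on the bench. On the one whose lid has a clear window, first push the black transit lock fully to the left (as seen from the robot's side), then press the lid in at its round press mark until the catch lets go, and take the finger away so that the spring lifts the lid ajar; leave the lid as the spring leaves it. Do not open or unlock the other box, and leave the things around where they are.

Things in the scene. Friction and masses are not known exactly. Their poses are not given: they have to be found in the camera images.
- window_box: Box to open: clear window (46 x 100 mm) in the lid's rear half. Grey box fixed to the bench, 200 (x) x 150 (y) x 80 mm high. Origin: centre of its underside; x runs from its front (robot's side) to its rear, y to the left seen from the robot. Its whole top is level at 80 mm: front ledge (x -100 to -25), metal lid (x -25 to 70, y -66 to 66), rear deck.
- window_lid (a joint): windowed box: lid angle, rad: 0 shut and flush, negative pressed in, positive open. Hinge along y at box x 70, z 77 mm; no handle. Pressed in 3.5 mm or more at its mark (about 3.5 N; firm stop at 7 mm, -0.09 rad) the hidden catch lets go; when the finger rises, a spring lifts the lid to 0.4 rad, front edge 40 mm up. It cannot rise while the lock covers its tongue.
- window_press (a point): windowed box: centre of the press mark, a grey disc 22 mm across, flush on the lid's top, on its middle line 18 mm behind its front edge (box x -7, y 0, z 80 mm when shut). Moves with the lid.
- window_lock (a joint): windowed box: lock travel, m: 0 locked, 0.045 fully open, towards the box's +y (left). Starts at 0 to 0.006. About 1.2 N moves it; it stays where it is left. Its bar, 20 mm wide, covers a 29 mm wide tongue on the lid's front edge; it is clear of the tongue from 0.026 on.
- window_fin (a point): windowed box: middle of the top edge of the lock's upright black fin, 30 (box x) x 12 (box y) mm, top 33 mm above the ledge. It stands on a flat bar 20 mm wide, top 6.5 mm above the ledge, from 15 mm in front of the fin's middle to 37 mm behind it, over the lid's tongue. At lock 0 the fin is at box x -66, y -25.5 mm; it moves along box y.
- plain_box: Box to leave shut: same, but solid lid, no window. Grey box fixed to the bench, 200 (x) x 150 (y) x 80 mm high. Origin: centre of its underside; x runs from its front (robot's side) to its rear, y to the left seen from the robot. Its whole top is level at 80 mm: front ledge (x -100 to -25), metal lid (x -25 to 70, y -66 to 66), rear deck.
- plain_lid (a joint): plain box, leave shut: as for the windowed box.
- plain_lock (a joint): plain box, leave as it is: lock travel, as for the windowed box.
- plain_fin (a point): plain box: middle of the top edge of its lock's fin.
- spool: small spool of green wire standing on the bench between the boxes, 60 mm across, 50 mm high; origin at the centre of its underside.
- can: can 56 mm across, 130 mm high, standing beyond the boxes; origin at the centre of its underside.
- driver: screwdriver lying on the bench to the robot's left of the boxes, about 200 mm long; origin near its middle, along its x.
- connector: red cone-shaped wire connector, 22 mm across, 29 mm high, standing on the rear deck of the plain box; origin at the centre of its underside.

How it is judged (in metres and radians):
On the way, in this order (a step that is already met when the one before it is completed fails the run):
1. the windowed box's lock is pushed left, clear of the lid, with the lid still shut (value of joint window_lock above 0.028 m and value of joint window_lid between -0.02 and 0.03 rad), for 0.1 s.
2. the windowed lid is pressed in (value of joint window_lid below -0.03 rad and contact force between window_lid and anything else above 0.5 N).
3. the spring has lifted the windowed lid ajar (value of joint window_lid above 0.25 rad), for 0.2 s.
At the end, for the whole second after the job is handed in: The windowed box's lid stands ajar and still between 0.25 and 0.6 rad, its lock at least 28 mm along; the plain box is shut (within -0.02 to 0.04 rad) with its lock less than 12 mm along (value of joint window_lid between 0.25 and 0.6 rad and velocity of joint window_lid between -0.1 and 0.1 rad/s and value of joint window_lock above 0.028 m and value of joint plain_lid between -0.02 and 0.04 rad and value of joint plain_lock below 0.012 m); the robot touches nothing.
It fails at once if the plain box's lid is pressed in or opened (value of joint plain_lid below -0.03 rad or value of joint plain_lid above 0.06 rad).
It fails at once if the plain box's lock is pushed (beyond 12 mm) (value of joint plain_lock above 0.012 m).
It fails at once if the windowed lid is raised by hand beyond where the spring leaves it (0.8 rad) (value of joint window_lid above 0.8 rad).
It fails at once if the spool, can, screwdriver or connector is lifted, carried or knocked more than 20 mm (distance of any of spool, can, driver, connector from where it was at the start of the episode above 0.02 m).
It also fails if it takes over 35 s, if anything falls off the work surface, if the arm or the gripper's body presses on something with over 40 N, if the wrist force passes 120 N, or if a joint passes its speed limit or range.

## Robot

A 6-joint arm with a two-finger parallel gripper is mounted at the origin on the work surface. World frame = base frame: x ahead of the robot, y to its left, z up, the work surface at z = 0. Lengths are in mm, angles in rad, forces in N, time in s.
With the tool pointing down it reaches from about 375 to 975 mm from the base axis. Payload 3.8 kg.
Tool frame: the origin (TCP) lies between the finger pads; the fingertips stand 8 mm ahead of it and the grasp point (between the pads) lies 11 mm behind it; z points along the fingers, y is the direction in which the jaws open and shut (so a half turn about z gives the same grasp; the last joint's range is limited). The gripper opens to 88 mm and grips with 3 to 60 N. Pads are 18 mm wide; open, the fingers measure 123 mm over their backs; the gripper's body (75 mm by 187 mm) begins 45 mm behind the grasp point.
Start: joints at [-1.353, 0.264, 1.604, -0, 1.274, -0.037], TCP at [170.13, -653.203, 226.406] pointing down, gripper open.
Joint ranges: [-2.63, 2.63], [-0.94, 2.18], [0.31, 2.57], [-1.31, 4.45], [0, 2.66], [-2.55, 2.55]. Speed limits (rad/s): [2.57, 2.57, 3.14, 3.14, 3.14, 3.14].

## Interface

Orientations are given as [roll, pitch, yaw] about the fixed x, y, z axes, in that order (R = Rz(yaw) Ry(pitch) Rx(roll)).
In Python, from workcell import * gives the robot as it stands.
- The arm moves only by the shell command python3 -m creep 'ROWS' [FORCE]. ROWS is JSON, a list of rows, each an object with "hand": the opening, from 0 (shut) to 1 (fully open); "linear": the shift along the world's x, y, z in units of 60 mm (1.0 is 60 mm), a list of three; "rotation": the turn, a rotation vector about the world's x, y, z in degrees, a list of three. In form: [{"hand": hand, "linear": [tx, ty, tz], "rotation": [wx, wy, wz]}, ...]. A call has 1 to 10 rows; each row shifts and turns the commanded pose from where the row before left it; what a row does not reach is not made up. A row lasts 1/8 s, in which the tool goes at most 62.5 mm and 10.7 degrees, less where a joint would pass 70% of its speed; a pose out of reach is approached as far as the arm can. A call is refused whole if a number of a shift passes 1 or a number of a turn 10.7, either way. A call with a gripper value outside its range is refused whole. The fingers move at their own pace and stop on an object; FORCE is the grip in N (left out, the last holds). Time passes only in rows, so rows that do not move let the fingers close. It gives the time, the measured TCP pose, the force and the opening at its end, in the units of the state.
- get_obs(): the state, without advancing time (a new reading comes with each control period).
- grab_frame(name): name is "scene" or "top" or "wrist"; returns a dict with "frame" (420x560x3 uint8, red, green, blue), "depth" (420x560 float32, mm along the optical axis (not along the pixel's ray), 0 where there is no reading), "fx", "fy", "cx", "cy" (pixels), "extrinsics" (4x4, takes a point from camera to world coordinates). Camera axes: x right, y down, z forward; pixel columns grow to the right and rows downward; lengths in mm; the calibration is good to about 2 mm. A picture is of the moment at which its call begins.
- finish_job(): hands the job in, once; it reports no verdict.
The state is a dict: "time": time; "joint_positions": joint angles; "qvel": joint speeds; "effort": joint torques, N m; "position": TCP position; "tcp_rot": TCP orientation; "force": force on the tool from outside, world axes, zero at the start; "torque": the same for the moment, N m; "width": opening from 0.0 (shut) to 1.0 (fully open).
Only numpy, scipy, OpenCV 4.12 (cv2) and the standard library are available. Lean on these libraries where they do the work, as an engineer would, in place of code of your own. Each camera call takes 0.05 s, during which the arm holds its last target. There are 200 camera calls.

## Working session

There is one attempt and no reset: what is moved stays moved. The work goes in short steps, Python scripts to look and compute and a shell command to move; the robot and the scene stay as the last step left them, time stands still between calls to the robot, and variables do not carry over. Pictures are saved under pics/ and viewed, about 8 in all and at most 12, crops included, and the job is handed in when it is done.

```bash
mkdir -p pics; cat > h.py <<'E'
from workcell import *
import numpy as np, cv2, pickle
def snap(n,tag):
    f=grab_frame(n); pickle.dump(f,open(f'pics/{tag}.pkl','wb'))
    cv2.imwrite(f'pics/{tag}.png',f['frame'][:,:,::-1]); return f
def px(f,u,v,r=1):
    p=f['depth'][v-r:v+r+1,u-r:u+r+1]; d=np.median(p[p>0])
    return (f['extrinsics']@[(u-f['cx'])/f['fx']*d,(v-f['cy'])/f['fy']*d,d,1])[:3].round(1)
E
python3 - <<'E'
from h import *
snap('top','top0'); o=get_obs(); print(o)
E
```

```text
{'time': 0.05, 'joint_positions': array([-1.35288284e+00,  2.64700007e-01,  1.60533916e+00,  2.03614692e-05,
        1.27369050e+00, -3.68762163e-02]), 'qvel': array([-6.15881902e-04,  5.55847673e-04, -1.94601369e-03, -8.29332391e-05,
       -3.79880212e-04,  4.78192214e-04]), 'effort': array([ 1.09027824e-03, -5.03943658e+01, -3.58332288e+01,  7.32012070e-02,
        2.39867927e-02, -6.02197997e-05]), 'position': array([ 169.99320993, -652.50107955,  225.14265258]), 'tcp_rot': array([-3.13945781e+00, -9.82302988e-05,  2.54783618e-01]), 'force': array([ 0.7092549 , -0.36936326,  0.64050751]), 'torque': array([ 0.03828741, -0.00870911, -0.03373658]), 'width': 0.9986231107603367}
```

View pics/top0.png

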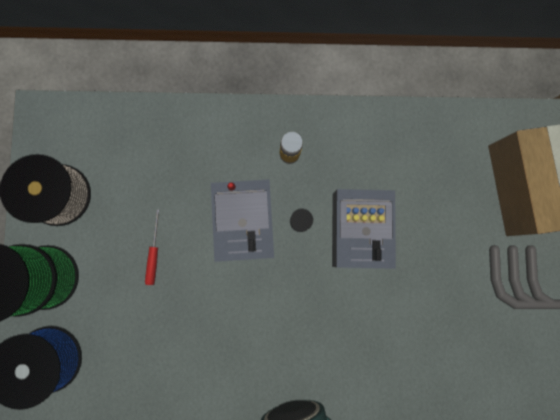

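The windowed box is the right one, with corners around (337,190) to (396,267). Its press mark is near (366,231) and its fin near (377,250). The plain box is at (242,220).

```bash
python3 - <<'E'
from h import *
f=pickle.load(open('pics/top0.pkl','rb'))
c=f['frame'][180:280,320:410,::-1]
cv2.imwrite('pics/crop0.png',cv2.resize(c,None,fx=6,fy=6,interpolation=cv2.INTER_CUBIC))
for n,u,v in [('mark',366,231),('fin',377,245),('finlow',377,257),('spool',301,220),('can',291,140)]: print(n,px(f,u,v))
# top-face points of box by depth height
d=f['depth'];v,u=np.mgrid[180:280,315:415];z=d[180:280,315:415]
P=np.stack([(u-f['cx'])/f['fx']*z,(v-f['cy'])/f['fy']*z,z,np.ones_like(z)],-1)@f['extrinsics'].T
m=(P[...,2]>72)&(P[...,2]<88)
q=P[m][:,:2].astype(np.float32);print(m.sum(),np.median(P[m][:,2]),cv2.minAreaRect(q),q.min(0),q.max(0))
m=(P[...,2]>100)&(P[...,2]<125); q=P[m];print('fin',len(q),q.mean(0),q.min(0),q.max(0))
print(cv2.boxPoints(cv2.minAreaRect(P[(P[...,2]>72)&(P[...,2]<88)][:,:2].astype(np.float32))))
E
```

```text
mark [ 563.8 -156.7   79.1]
fin [ 528.4 -182.7   84.9]
finlow [ 498.5 -175.1  112.2]
spool [592.9   6.8  49.7]
can [784.3  37.5 128.1]
4520 79.2614566419661 ((571.8067626953125, -156.4854736328125), (151.61624145507812, 200.41180419921875), 88.9012451171875) [ 470.81833 -232.07152] [672.1344  -79.19353]
fin 75 [ 505.56050737 -178.61597497  111.44536676    1.        ] [ 491.06851848 -185.83844179  100.9178284     1.        ] [ 520.42867708 -172.61274347  116.48673143    1.        ]
[[ 470.16562  -230.35812 ]
 [ 670.5406   -234.20117 ]
 [ 673.4479    -82.61282 ]
 [ 473.07294   -78.769775]]
```

View pics/crop0.png

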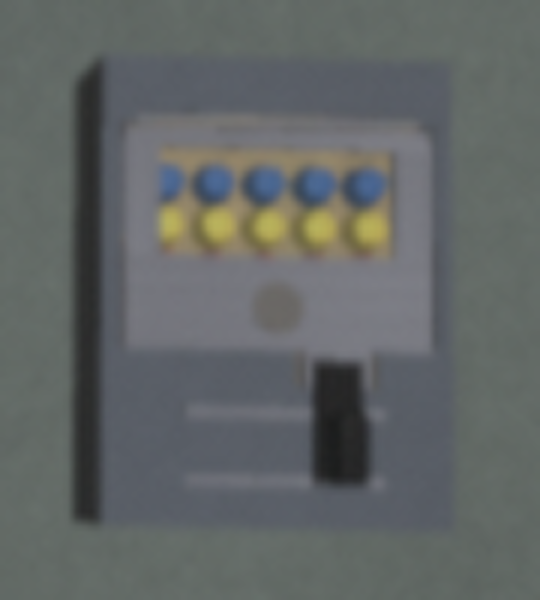

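```bash
python3 -m creep '[{"hand":0,"linear":[0.56,0.71,-0.1],"rotation":[0,0,-1.6]},{"hand":0,"linear":[0.56,0.71,-0.1],"rotation":[0,0,-1.6]},{"hand":0,"linear":[0.56,0.71,-0.1],"rotation":[0,0,-1.6]},{"hand":0,"linear":[0.56,0.71,-0.1],"rotation":[0,0,-1.6]},{"hand":0,"linear":[0.56,0.71,-0.1],"rotation":[0,0,-1.6]},{"hand":0,"linear":[0.56,0.71,-0.1],"rotation":[0,0,-1.6]},{"hand":0,"linear":[0.56,0.71,-0.1],"rotation":[0,0,-1.6]},{"hand":0,"linear":[0.56,0.71,-0.1],"rotation":[0,0,-1.6]},{"hand":0,"linear":[0.56,0.71,-0.1],"rotation":[0,0,-1.6]},{"hand":0,"linear":[0.56,0.71,-0.1],"rotation":[0,0,-1.6]}]' 20
python3 -m creep '[{"hand":0,"linear":[0,0,0],"rotation":[0,0,0]},{"hand":0,"linear":[0,0,0],"rotation":[0,0,0]}]'
python3 - <<'E'
from h import *
snap('wrist','w1'); f=snap('scene','s1')
a=cv2.imread('pics/w1.png');b=cv2.imread('pics/s1.png')
cv2.imwrite('pics/v1.png',cv2.resize(np.hstack([a,b]),(800,300),interpolation=cv2.INTER_AREA))
E
```

```text
time: 1.3
position: [506.6, -225.5, 165.7]
tcp_rot: [-3.141, 0.001, -0.025]
force: [0.0, -0.1, 0.2]
width: 0.004
time: 1.55
position: [505.6, -227.1, 165.9]
tcp_rot: [-3.142, 0.001, -0.023]
force: [-0.6, 0.6, 0.1]
width: 0.004
```

View pics/v1.png

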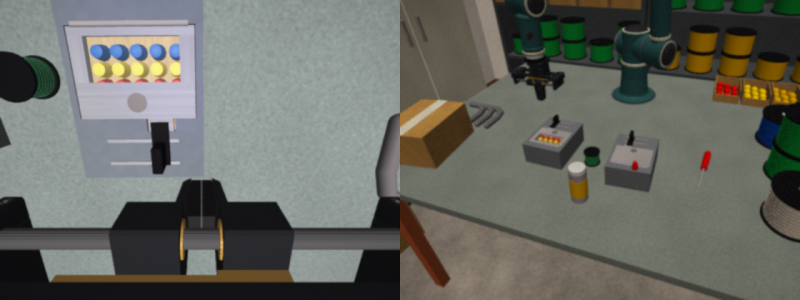

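The wrist view shows the fin at (160,145), the press mark at (137,102) and the fingertips near (203,185). I'll check the fin, mark and tip positions in world coordinates before lowering.

```bash
python3 - <<'E'
from h import *
f=pickle.load(open('pics/w1.pkl','rb'))
print('mark',px(f,192,143),'fintop',px(f,225,225),px(f,225,215),px(f,225,232),'tip',px(f,278,262),px(f,290,262))
for n in('w1','s1'):
    g=pickle.load(open(f'pics/{n}.pkl','rb'))
    for P in ([505.6,-227,158,1],[505,-178,113,1]):
        c=np.linalg.inv(g['extrinsics'])@P; print(n,c[:2]/c[2]*[g['fx'],g['fy']]+[g['cx'],g['cy']])
E
```

```text
mark [ 564.5 -156.2   82. ] fintop [ 505.8 -183.7  114.4] [ 513.8 -184.3  114. ] [ 500.2 -183.3  114.8] tip [ 515.1 -225.3  190.9] [ 514.9 -231.4  191. ]
w1 [281.69836802 249.6842957 ]
w1 [218.00952873 225.49015903]
s1 [199.06317154 145.36009293]
s1 [217.09989223 162.30704281]
```

```bash
python3 -m creep '[{"hand":0,"linear":[0,0,-0.4],"rotation":[0,0,0]},{"hand":0,"linear":[0,0,-0.4],"rotation":[0,0,0]},{"hand":0,"linear":[0,0,-0.32],"rotation":[0,0,0]},{"hand":0,"linear":[0,0.15,0],"rotation":[0,0,0]},{"hand":0,"linear":[0,0.15,0],"rotation":[0,0,0]},{"hand":0,"linear":[0,0.15,0],"rotation":[0,0,0]},{"hand":0,"linear":[0,0.15,0],"rotation":[0,0,0]}]'
python3 -m creep '[{"hand":0,"linear":[0,0.1,0],"rotation":[0,0,0]},{"hand":0,"linear":[0,0.1,0],"rotation":[0,0,0]},{"hand":0,"linear":[0,0.1,0],"rotation":[0,0,0]}]'
```

```text
time: 2.52
position: [506.9, -190.9, 100.3]
tcp_rot: [3.14, -0.002, -0.024]
force: [-0.1, -0.6, 0.5]
width: 0.005
time: 2.9
position: [507.1, -173.2, 100.0]
tcp_rot: [3.141, -0.002, -0.025]
force: [1.9, -0.8, 3.7]
width: 0.004
```

```bash
python3 -m creep '[{"hand":0,"linear":[0,0.1,0],"rotation":[0,0,0]},{"hand":0,"linear":[0,0.06,0],"rotation":[0,0,0]},{"hand":0,"linear":[0,0.03,0],"rotation":[0,0,0]},{"hand":0,"linear":[0,0,0],"rotation":[0,0,0]}]'
python3 - <<'E'
from h import *
snap('wrist','w2'); f=snap('top','top2')
a=cv2.imread('pics/w2.png');b=cv2.resize(f['frame'][170:290,300:460,::-1],(560,420),interpolation=cv2.INTER_CUBIC)
cv2.imwrite('pics/v2.png',cv2.resize(np.hstack([a,b]),(800,300),interpolation=cv2.INTER_AREA))
E
```

```text
time: 3.4
position: [506.8, -161.9, 99.7]
tcp_rot: [3.141, -0.001, -0.024]
force: [2.6, -2.1, 4.7]
width: 0.006
```

View pics/v2.png

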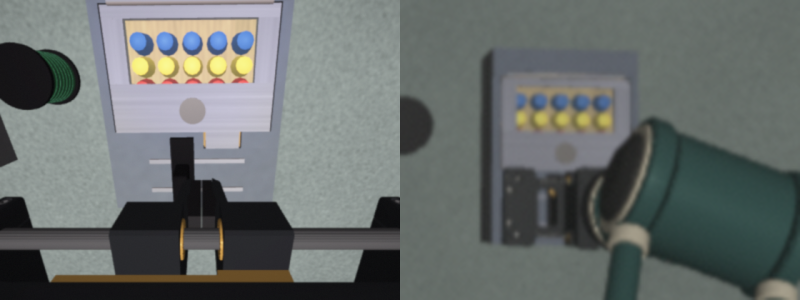

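The bar, at about (182,155) in the wrist view, has moved left and the lid's tongue at (222,140) is uncovered. I'll push on to the stop.

```bash
python3 -m creep '[{"hand":0,"linear":[0,0.06,0],"rotation":[0,0,0]},{"hand":0,"linear":[0,0,0],"rotation":[0,0,0]}]'
python3 -m creep '[{"hand":0,"linear":[0,0.06,0],"rotation":[0,0,0]},{"hand":0,"linear":[0,0,0],"rotation":[0,0,0]}]'
```

```text
time: 3.75
position: [506.2, -158.2, 99.3]
tcp_rot: [-3.142, -0.0, -0.024]
force: [2.2, -1.6, 3.7]
width: 0.006
time: 4.0
position: [506.0, -154.4, 99.1]
tcp_rot: [-3.141, 0.0, -0.024]
force: [2.5, -1.5, 3.8]
width: 0.002
```

```bash
python3 -m creep '[{"hand":0,"linear":[0,0.06,0],"rotation":[0,0,0]},{"hand":0,"linear":[0,0,0],"rotation":[0,0,0]}]'
python3 -m creep '[{"hand":0,"linear":[0,0.06,0],"rotation":[0,0,0]},{"hand":0,"linear":[0,0,0],"rotation":[0,0,0]}]'
```

```text
time: 4.25
position: [506.0, -152.1, 99.2]
tcp_rot: [3.139, 0.0, -0.024]
force: [2.2, -6.9, 3.7]
width: 0.003
time: 4.5
position: [506.1, -151.3, 99.5]
tcp_rot: [3.134, -0.001, -0.022]
force: [0.7, -14.4, 3.3]
width: 0.003
```

```bash
python3 -m creep '[{"hand":0,"linear":[0,-0.3,0],"rotation":[0,0,0]},{"hand":0,"linear":[0,0,0.55],"rotation":[0,0,0]},{"hand":0,"linear":[0.5,0.1,0],"rotation":[0,0,0]},{"hand":0,"linear":[0.5,0.06,0],"rotation":[0,0,0]},{"hand":0,"linear":[0,0,0],"rotation":[0,0,0]},{"hand":0,"linear":[0,0,0],"rotation":[0,0,0]}]'
python3 - <<'E'
from h import *
snap('wrist','w3'); f=snap('top','top3')
a=cv2.imread('pics/w3.png');b=cv2.resize(f['frame'][170:290,300:460,::-1],(560,420),interpolation=cv2.INTER_CUBIC)
cv2.imwrite('pics/v3.png',cv2.resize(np.hstack([a,b]),(800,300),interpolation=cv2.INTER_AREA))
E
```

```text
time: 5.25
position: [564.0, -155.3, 130.5]
tcp_rot: [-3.14, 0.004, -0.024]
force: [-0.6, -0.2, -0.7]
width: 0.007
```

View pics/v3.png

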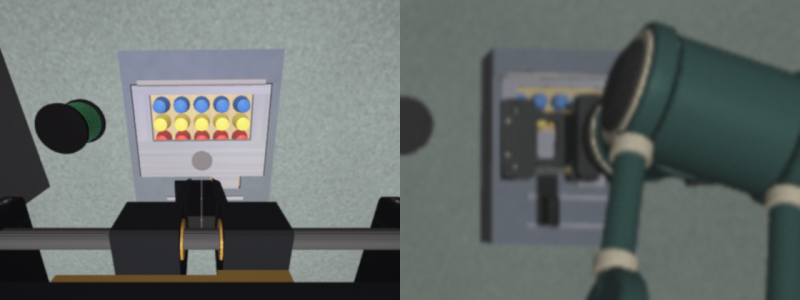

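The lock is fully left and the lid is shut. The press mark at (202,160) is in line with the fingers, so I'll go down.

```bash
python3 -m creep '[{"hand":0,"linear":[0,0,-0.35],"rotation":[0,0,0]},{"hand":0,"linear":[0,0,-0.28],"rotation":[0,0,0]},{"hand":0,"linear":[0,0,-0.08],"rotation":[0,0,0]},{"hand":0,"linear":[0,0,0],"rotation":[0,0,0]}]'
python3 -m creep '[{"hand":0,"linear":[0,0,-0.05],"rotation":[0,0,0]},{"hand":0,"linear":[0,0,0],"rotation":[0,0,0]}]'
python3 -m creep '[{"hand":0,"linear":[0,0,-0.03],"rotation":[0,0,0]},{"hand":0,"linear":[0,0,0],"rotation":[0,0,0]}]'
```

```text
time: 5.85
position: [565.6, -155.7, 89.1]
tcp_rot: [-3.141, 0.001, -0.025]
force: [0.0, 0.9, -0.6]
width: 0.006
time: 6.1
position: [566.4, -155.9, 87.0]
tcp_rot: [3.141, -0.001, -0.025]
force: [-0.1, 0.5, 0.3]
width: 0.002
time: 6.35
position: [566.1, -155.8, 84.8]
tcp_rot: [3.142, -0.0, -0.024]
force: [-0.7, 0.4, -0.2]
width: 0.007
```

```bash
python3 -m creep '[{"hand":0,"linear":[0,0,-0.03],"rotation":[0,0,0]},{"hand":0,"linear":[0,0,0],"rotation":[0,0,0]}]'
python3 -m creep '[{"hand":0,"linear":[0,0,-0.03],"rotation":[0,0,0]},{"hand":0,"linear":[0,0,0],"rotation":[0,0,0]}]'
```

```text
time: 6.6
position: [566.0, -155.8, 82.8]
tcp_rot: [-3.141, 0.0, -0.024]
force: [0.3, -0.1, -0.2]
width: 0.007
time: 6.85
position: [566.0, -155.8, 81.0]
tcp_rot: [-3.141, 0.0, -0.024]
force: [0.1, 0.5, 0.9]
width: 0.006
```

```bash
for i in 1 2; do python3 -m creep '[{"hand":0,"linear":[0,0,-0.03],"rotation":[0,0,0]},{"hand":0,"linear":[0,0,0],"rotation":[0,0,0]}]'; done
python3 - <<'E'
from h import *
f=snap('wrist','w4'); cv2.imwrite('pics/v4.png',f['frame'][:,:,::-1])
E
```

```text
time: 7.1
position: [566.0, -155.7, 79.2]
tcp_rot: [-3.141, 0.0, -0.024]
force: [0.5, -0.3, -0.4]
width: 0.005
time: 7.35
position: [566.0, -155.8, 77.4]
tcp_rot: [-3.141, 0.0, -0.024]
force: [0.3, -0.8, 0.0]
width: 0.005
```

View pics/v4.png

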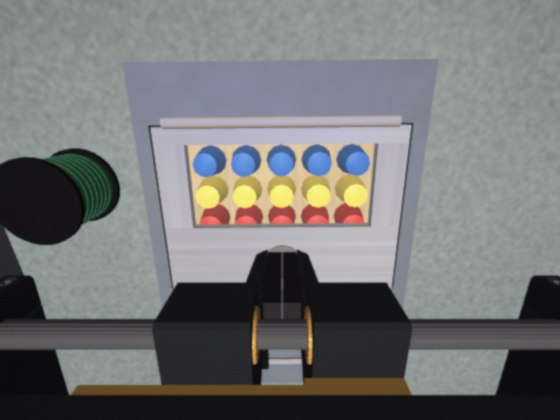

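The fingertip sits over the mark (edge visible at (282,248)) but no force is reported. I'll check the lid's tilt in the depth image.

```bash
python3 - <<'E'
from h import *
f=pickle.load(open('pics/w4.pkl','rb'))
for u,v in [(180,140),(178,180),(178,220),(180,260),(185,275),(390,260),(282,80),(140,200),(282,249),(282,256),(260,262),(282,275)]: print((u,v),px(f,u,v,2))
g=pickle.load(open('pics/w3.pkl','rb'))
for u,v in [(200,130),(200,200),(200,240),(300,90)]: print('before',(u,v),px(g,u,v,2))
print(get_obs()['force'],get_obs()['position'])
E
```

```text
(180, 140) [ 635.3 -105.1   81.1]
(178, 180) [ 614.4 -101.3   81.3]
(178, 220) [591.7 -98.2  81.5]
(180, 260) [566.7 -96.   81.5]
(185, 275) [556.6 -97.6  81.4]
(390, 260) [ 563.7 -219.1   81.5]
(282, 80) [ 662.4 -158.2   81.1]
(140, 200) [580.7 -38.6   1.5]
(282, 249) [ 572.5 -156.    81.8]
(282, 256) [ 575.4 -156.    96. ]
(260, 262) [ 577.4 -145.1  105.7]
(282, 275) [ 573.2 -156.   111.4]
before (200, 130) [ 634.8 -101.2   81.3]
before (200, 200) [585.1 -95.6  81.3]
before (200, 240) [553.2 -92.1  81.6]
before (300, 90) [ 658.5 -169.4   81.2]
[-0.162406   -0.51169304  0.031127  ] [ 566.05914114 -155.77255278   77.48723378]
```

The lid is still flush, so the shut fingertips are shorter than nominal. I'll keep stepping down until there is contact.

```bash
for i in 1 2; do python3 -m creep '[{"hand":0,"linear":[0,0,-0.03],"rotation":[0,0,0]},{"hand":0,"linear":[0,0,0],"rotation":[0,0,0]}]'; done
```

```text
time: 7.65
position: [566.0, -155.8, 75.6]
tcp_rot: [-3.142, 0.0, -0.024]
force: [0.9, 0.2, 0.4]
width: 0.006
time: 7.9
position: [566.0, -155.8, 73.8]
tcp_rot: [-3.142, 0.0, -0.024]
force: [-0.8, -0.2, 1.0]
width: -0.002
```

```bash
cat > lid.py <<'E'
from h import *
f=snap('wrist','wl'); o=get_obs(); print(o['position'].round(1),o['force'].round(1))
# front vs back of lid on left side strip (box y 45..60)
d=f['depth'];v,u=np.mgrid[0:420,0:560]
P=np.stack([(u-f['cx'])/f['fx']*d,(v-f['cy'])/f['fy']*d,d,np.ones_like(d)],-1)@f['extrinsics'].T
for a,b in [(555,565),(575,585),(625,635)]:
    m=(P[...,0]>a)&(P[...,0]<b)&(P[...,1]>-105)&(P[...,1]<-96)&(d>0)&(P[...,2]>50)
    print(a,m.sum(),np.median(P[m][:,2]).round(2))
m=(abs(P[...,1]+156)<6)&(P[...,0]>560)&(P[...,0]<590)&(P[...,2]>60)&(v>240)&(v<300)
i=np.argsort(v[m])[::15]; print(np.c_[v[m],P[m][:,:3].round(1)][i][:14])
E
python3 lid.py
```

```text
[ 566.  -155.8   73.9] [0.  0.3 0.2]
555 236 81.57
575 259 81.53
625 351 81.42
[[ 241.   579.6 -150.    82.2]
 [ 241.   579.8 -158.4   83.2]
 [ 242.   578.6 -155.    81.9]
 [ 243.   577.2 -151.5   80. ]
 [ 243.   577.8 -160.    81.5]
 [ 244.   577.3 -156.6   81.7]
 [ 245.   576.5 -153.2   81.1]
 [ 245.   576.7 -161.7   82.1]
 [ 246.   575.7 -158.3   81.1]
 [ 247.   575.6 -154.9   82. ]
 [ 248.   575.  -151.5   81.8]
 [ 248.   575.  -160.    82.2]
 [ 249.   574.4 -156.6   82.2]
 [ 250.   573.7 -153.2   81.7]]
```

```bash
python3 - <<'E'
from h import *
g=snap('scene','s5')
c=np.linalg.inv(g['extrinsics'])@[566,-156,80,1]; u,v=(c[:2]/c[2]*[g['fx'],g['fy']]+[g['cx'],g['cy']]); print(u,v)
u,v=int(u),int(v)
cv2.imwrite('pics/v5.png',cv2.resize(g['frame'][v-60:v+40,u-65:u+65,::-1],None,fx=6,fy=6,interpolation=cv2.INTER_CUBIC))
E
```

```text
215.38310587941132 185.06222555802327
```

View pics/v5.png

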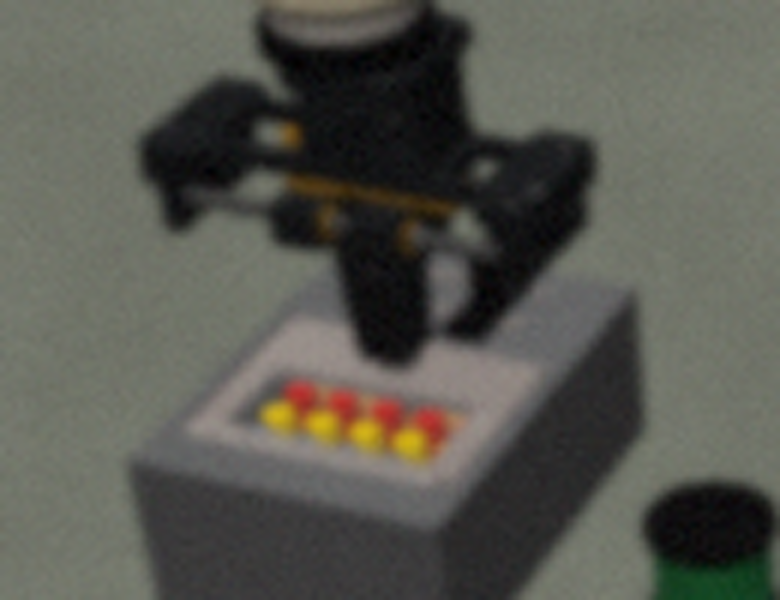

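The fingertip is at about (390,360), almost on the mark and nearly at the lid surface. I'll go on in small steps.

```bash
for i in 1 2 3; do python3 -m creep '[{"hand":0,"linear":[0,0,-0.03],"rotation":[0,0,0]},{"hand":0,"linear":[0,0,0],"rotation":[0,0,0]}]'|grep -E 'pos|force'; done; python3 lid.py|head -4
```

```text
position: [566.0, -155.8, 72.0]
force: [0.8, -0.0, 0.2]
position: [566.0, -155.7, 70.2]
force: [0.5, 0.1, 0.8]
position: [566.0, -155.8, 68.4]
force: [-0.6, 0.2, 0.0]
[ 566.  -155.8   68.5] [-0.3 -0.2  0.6]
555 180 81.53
575 280 81.49
625 387 81.35
```

```bash
for i in 1 2 3; do python3 -m creep '[{"hand":0,"linear":[0,0,-0.03],"rotation":[0,0,0]},{"hand":0,"linear":[0,0,0],"rotation":[0,0,0]}]'|grep -E 'pos|force'; done; python3 lid.py
```

```text
position: [566.2, -155.8, 67.1]
force: [-1.8, 0.5, 3.2]
position: [566.2, -155.8, 65.1]
force: [-2.0, 0.4, 2.8]
position: [566.2, -155.8, 63.2]
force: [-0.6, 0.5, 3.4]
[ 566.2 -155.8   63.2] [-1.2  1.   3.5]
555 182 75.42
575 264 76.74
625 400 80.47
[[ 241.   582.2 -150.4   76.9]
 [ 241.   582.4 -158.4   77.8]
 [ 242.   581.  -155.2   75.8]
 [ 243.   580.8 -151.4   76.4]
 [ 243.   580.7 -159.5   76.6]
 [ 244.   580.1 -155.7   76.3]
 [ 245.   579.5 -151.9   76.2]
 [ 245.   579.2 -160.    75.9]
 [ 246.   579.2 -156.2   77. ]
 [ 247.   578.8 -152.4   77.3]
 [ 247.   577.9 -160.5   75.7]
 [ 248.   577.7 -157.2   76.5]
 [ 249.   577.3 -153.4   76.7]
 [ 249.   577.5 -161.6   77.5]]
```

The lid is pressed in about 6 mm at 3.5 N. Now I'll rise.

```bash
python3 -m creep '[{"hand":0,"linear":[0,0,0.2],"rotation":[0,0,0]},{"hand":0,"linear":[0,0,0.3],"rotation":[0,0,0]},{"hand":0,"linear":[0,0,0.4],"rotation":[0,0,0]},{"hand":0,"linear":[0,0,0.5],"rotation":[0,0,0]},{"hand":0,"linear":[0,0,0.7],"rotation":[0,0,0]},{"hand":0,"linear":[0,0,0.7],"rotation":[0,0,0]},{"hand":0,"linear":[-0.5,-0.5,0.3],"rotation":[0,0,0]},{"hand":0,"linear":[-0.5,-0.5,0],"rotation":[0,0,0]},{"hand":0,"linear":[0,0,0],"rotation":[0,0,0]},{"hand":0,"linear":[0,0,0],"rotation":[0,0,0]}]'
python3 lid.py | head -4
python3 - <<'E'
from h import *
a=cv2.imread('pics/wl.png');g=snap('scene','s6');b=g['frame'][:,:,::-1]
cv2.imwrite('pics/v6.png',cv2.resize(np.hstack([a,b]),(800,300),interpolation=cv2.INTER_AREA))
E
```

```text
time: 10.85
position: [506.2, -215.6, 249.8]
tcp_rot: [-3.141, -0.001, -0.025]
force: [0.4, 0.7, 0.1]
width: 0.005
[ 506.5 -215.3  249.5] [ 0.4 -0.1 -0.3]
555 92 116.07
575 100 107.97
625 93 86.58
```

View pics/v6.png

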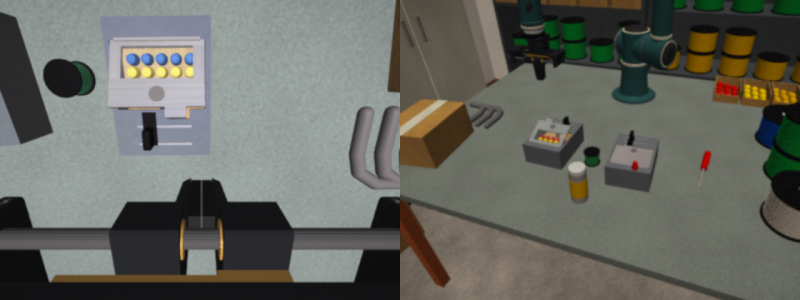

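The lid is ajar (slope about 0.40 rad), the lock at (150,130) is at the left end, the other objects look undisturbed and the arm is clear. I'll hand in.

```bash
python3 -c "
from workcell import *
print(get_obs()['time'],finish_job())"
```

```text
the job is handed in; nothing more can be done
10.95 None
```

I opened the windowed box and handed the job in at 10.95 s; no verdict was reported.

- **Lock:** I pushed the transit lock left until it hit its stop (about 14 N), and the lid stayed shut.
- **Press:** I pressed the lid about 6 mm at the mark (about 3.5 N), then lifted the finger straight up.
- **Last checks:** Wrist-camera depth shows the lid ajar at about 0.40 rad. In the last pictures the lock is at its left end, and the plain box and the loose objects look undisturbed. I judged those by eye, not by measurement. The arm is clear and the tool force is near zero.
- **Mismatch:** The shut fingertips touched the lid with the TCP about 20 mm lower than the stated 8 mm tip offset implied. I found the contact by stepping down slowly until the force rose.

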